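# Grease the stirrer bearing of the coffee roaster

## Robot

A 6-joint arm with a two-finger parallel gripper is mounted at the origin on the work surface. World frame = base frame: x ahead of the robot, y to its left, z up, the work surface at z = 0. Lengths are in mm, angles in rad, forces in N, time in s.
With the tool pointing down it reaches from about 400 to 925 mm from the base axis. Payload 12.5 kg.
Tool frame: the origin (TCP) lies on the centre line of the jaws, within the pads' length; the fingertips stand 25 mm ahead of it and the grasp point (between the pads) lies 6 mm ahead of it (env.tip_extent is the distance from the TCP to the fingertips, in mm); x points along the fingers, z is the direction in which the jaws open and shut, and the axes are right-handed (so a half turn about x gives the same grasp; the last joint's range is limited). The gripper opens to 95 mm and grips with 3 to 60 N. Pads are 20 mm wide; open, the fingers measure 119 mm over their backs; the gripper's body (75 mm by 180 mm) begins 59 mm behind the grasp point.
Start: joints at [-1.326, 0.491, 1.559, -0, 1.092, -0.106], TCP at [214.804, -586.944, 239.661] pointing down, gripper open.
Joint ranges: [-3.1, 3.1], [-0.84, 2.19], [0.05, 2.79], [-1.13, 4.28], [0.06, 2.93], [-2.69, 2.69]. Speed limits (rad/s): [2.22, 2.22, 2.79, 3.14, 3.14, 3.14].

## Interface

Orientations are given as [roll, pitch, yaw] about the fixed x, y, z axes, in that order (R = Rz(yaw) Ry(pitch) Rx(roll)).
In Python, from cell import env gives the robot as it stands.
- The arm moves only by the tool step_arm, never from a script. Its argument "rows" is a list of rows, each a list of 6 numbers: the shift along the tool's x, y, z in mm, then the turn, a rotation vector about the tool's x, y, z in rad. In form: [[x, y, z, wx, wy, wz], ...]. A call has 1 to 8 rows; each row shifts and turns the pose as measured when the row begins, along the tool's axes as they then stand; what a row does not reach is not made up. A row lasts 1/8 s, in which the tool goes at most 62.5 mm and 10.7 degrees, less where a joint would pass 70% of its speed; a pose out of reach is approached as far as the arm can. A call is refused whole if a number of a shift passes 62.5 or a number of a turn 0.188, either way. A call with a gripper value outside its range is refused whole. "grip" is the finger opening in mm, from 0 to 95.1, set as the call begins (left out, the last holds). The fingers move at their own pace and stop on an object; the grip force is fixed at half the most. Time passes only in rows, so rows that do not move let the fingers close. It gives the time, the measured TCP pose, the force and the opening at its end, in the units of the state.
- env.state(): the state, without advancing time (a new reading comes with each control period).
- env.read_camera(name): name is "scene" or "top" or "wrist"; returns the picture (420x560x3 uint8, red, green, blue); there is no depth.
- env.get_calibration(name): a dict with "fx", "fy", "cx", "cy" (pixels), "D" ([k1, k2, p1, p2, k3] as OpenCV has them; the pictures are not rectified), "pose" (4x4, takes a point from camera to world coordinates); the wrist camera has in their place "hand_eye" (4x4, takes a point from camera to tool coordinates, whose origin is the TCP and whose axes are the tool frame's). Camera axes: x right, y down, z forward; pixel columns grow to the right and rows downward; lengths in mm; the calibration is good to about 2 mm. A picture is of the moment at which its call begins: read the wrist's pose just before it. get_calibration takes no time and is no camera call.
- env.job_done(): hands the job in, once; it reports no verdict.
The state is a dict: "t": time; "joints": joint angles; "qvel": joint speeds; "tau": joint torques, N m; "eef_pos": TCP position; "tcp_rot": TCP orientation; "ft_force": force on the tool from outside, world axes, zero at the start; "moment": the same for the moment, N m; "opening": opening from 0.0 (shut) to 1.0 (fully open).
Only numpy, scipy, OpenCV 4.12 (cv2) and the standard library are available. Lean on these libraries where they do the work, as an engineer would, in place of code of your own. Each camera call takes 0.05 s, during which the arm holds its last target.

## Task

Take the brass collar by its ball handle and turn it anticlockwise (seen from above) until it stops at its locked mark, which uncovers the tilted grease nipple. Then take the yellow grease coupler out of its holder, push it squarely along the nipple's own axis onto the nipple until it snaps past the two spring catches, and keep pushing so that the sprung nipple stays pressed well in. Finish like that, still gripping and pushing the coupler, and leave the jar, the cup and the wrench where they are.

Things in the scene. Friction and masses are not known exactly. Their poses are not given: they have to be found in the camera images.
- unit: Fixed dark cast bearing unit. Origin: centre of the underside of its 190 (x) by 130 (y) by 18 mm base. A 35 mm radius hub at x = +30 mm carries the brass collar, whose flat top is 96 mm above the work surface; the shaft stub on the hub ends at 116 mm. At the -x end a boss carries the nipple, which leans 0.4 rad (23 degrees) from vertical to the unit's -x (roughly the robot's right).
- collar (a joint): Brass lock collar on the hub, vertical axis: 0 = dust flap over the nipple; 1.2 rad = at its stop, red line on it meeting the red line on the hub, locked, nipple clear. Grows anticlockwise from above, starts at 0 to 0.25, stays where left (friction 0.12 N m, 2.5 N at the ball). Flap: 48 mm disc centred 80 mm from the axis, 84 to 89 mm above the surface.
- collar_ball (a point): Centre of the collar's brass ball handle: 20 mm ball on a 10 mm upright post, 52 mm from the collar's axis, 134 mm above the work surface, 38 mm above the collar's top. At collar angle q it lies, seen from the axis, in direction 1.047 + q rad, anticlockwise from the unit's x axis.
- collar_axis (a point): Point on the collar's vertical turning axis, at the height of the ball's centre.
- nipple_tip (a point): Top of the round brass nipple (16 mm ball head, 11 mm stem); moves with it. Its z axis is the nipple's axis, up and out of the boss; its y is the unit's y. Unpressed: 31 mm above the boss face, 78 mm above the work surface, unit x = -50 mm.
- nipple (a joint): How far the nipple is pressed in along its axis, 0 to 0.014 (m). Its spring pushes back with 3.2 N unpressed, 9.5 N fully in. The coupler's rim meets the catches about when the nipple starts to move; it needs about 7 N over the first 3 mm, then eases as the catches snap in behind the rim, done from about 7.5 mm. Over 8 mm is well pressed in, 11 mm comfortable.
- coupler: Loose grease coupler, 102 mm long, about 0.25 kg. Origin: centre of its open lower end; z runs to its brass cap, upright in the holder. Steel nose: rounded rim 32 mm wide, 5 mm high, then 26 mm wide up to 30 mm. Then a yellow square grip, 28 by 28 mm, faces along x and y, from 30 to 96 mm, and a 22 mm cap. Bore in the nose: 20 mm wide, 14 mm deep.
- coupler_bore (a point): Centre of the flat floor of the coupler's bore, 14 mm above its open end; it rests on the nipple's tip when the coupler is on.
- holder: Fixed holder of the coupler: wooden base 100 by 100 by 12 mm with an aluminium cup on it, 37 mm bore, 45 mm outside, rim 38 mm above the work surface, inner floor at 16 mm. The coupler stands loosely in it. Origin: centre of the underside.
- jar: Bystander: amber glass jar with a dark lid, 66 mm wide, 85 mm high. Origin: centre of its underside.
- cup: Bystander: steel sample cup, 76 mm wide, 80 mm high. Origin: centre of its underside.
- wrench: Bystander: steel wrench, 160 mm long, lying flat.
- boss: Boss of the nipple, fixed on the unit; origin at the centre of its 50 by 74 mm face, z along the nipple's axis. Two sprung steel catch balls stand 16 mm above the face on either side (along y), 28.6 mm apart, giving way outwards; their posts reach 23 mm above the face and lie 23 to 36 mm from the axis.
Things that resemble listed ones, but are neither listed nor needed, are in the scene too. Several things have the shape of the holder; the one meant has the colours described above.

How it is judged:
By the outcome, as a careful person would: the job done as asked, in the order asked, and still so for the second after the job is handed in, while the arm keeps its last pose, push and grip.
It also fails if it takes over 48 s, if anything falls off the work surface, if the arm or the gripper's body presses on something with over 40 N, if the wrist force passes 120 N, or if a joint passes its speed limit or range.

## Working session

There is one attempt and no reset: what is moved stays moved. The work goes in short steps, Python scripts to look and compute and a tool call to move; the robot and the scene stay as the last step left them, time stands still between calls to the robot, and variables do not carry over. Pictures are saved under pics/ and viewed, and the job is handed in when it is done.

Besides the shell and the picture viewer there is one more tool, called after "Emit:" by a JSON object that holds its "method" and its "body". step_arm: Moves the arm, as the interface text tells. Its arguments: {"type":"object","properties":{"rows":{"type":"array","items":{"type":"array","items":{"type":"number"}}},"grip":{"type":"number"}},"required":["rows"]}

```bash
ls; mkdir -p pics; cat > h.py <<'E'
import numpy as np, cv2
from cell import env
from scipy.spatial.transform import Rotation as Rn
def pic(n,f):
    im=np.array(env.read_camera(n)); cv2.imwrite('pics/'+f+'.png',cv2.cvtColor(im,cv2.COLOR_RGB2BGR)); return im
def campose(n,st=None):
    c=env.get_calibration(n)
    if n!='wrist': return c,np.array(c['pose'])
    st=st or env.state(); T=np.eye(4); T[:3,:3]=Rn.from_euler('xyz',st['tcp_rot']).as_matrix(); T[:3,3]=st['eef_pos']
    return c,T@np.array(c['hand_eye'])
def ray(n,uv,st=None):
    c,P=campose(n,st); K=np.array([[c['fx'],0,c['cx']],[0,c['fy'],c['cy']],[0,0,1]])
    p=cv2.undistortPoints(np.array([[uv]],float),K,np.array(c['D']))[0,0]
    d=P[:3,:3]@np.array([p[0],p[1],1]); return P[:3,3],d/np.linalg.norm(d)
def onz(n,uv,z,st=None):
    o,d=ray(n,uv,st); return o+d*(z-o[2])/d[2]
def proj(n,X,st=None):
    c,P=campose(n,st); K=np.array([[c['fx'],0,c['cx']],[0,c['fy'],c['cy']],[0,0,1]])
    T=np.linalg.inv(P); return cv2.projectPoints(np.atleast_2d(np.array(X,float)),cv2.Rodrigues(T[:3,:3])[0],T[:3,3],K,np.array(c['D']))[0][:,0]
def tri(a):
    A=np.zeros((3,3));b=np.zeros(3)
    for o,d in a:
        M=np.eye(3)-np.outer(d,d);A+=M;b+=M@o
    x=np.linalg.solve(A,b); return x,[np.linalg.norm((np.eye(3)-np.outer(d,d))@(x-o)) for o,d in a]
E
python3 - <<'E'
from h import *
print(env.state())
for n in ['scene','top','wrist']:
    pic(n,n+'0'); c=env.get_calibration(n); print(n,c)
E
```

```text
pics
{'t': 0.0, 'joints': array([-1.32557557e+00,  4.91564795e-01,  1.55949846e+00, -3.39805111e-05,
        1.09169308e+00, -1.05627982e-01]), 'qvel': array([7.94538350e-05, 1.01702285e-03, 7.95537957e-04, 8.00673367e-04,
       3.89596549e-04, 5.30728824e-04]), 'tau': array([ 5.59303444e-03, -6.12628913e+01, -2.58174938e+01,  6.94465055e-02,
        4.82749532e-02, -1.12063549e-04]), 'eef_pos': array([ 214.74906247, -586.69414074,  239.04160484]), 'tcp_rot': array([3.06185622, 1.56963225, 1.84192432]), 'ft_force': array([0.92376818, 0.41196679, 0.52241299]), 'moment': array([-0.01816209, -0.02548075, -0.03233695]), 'opening': 0.9995732665568708}
scene {'fx': 468.12436079779576, 'fy': 468.12436079779576, 'cx': 275.2956964510308, 'cy': 210.3272410208966, 'D': array([0.00610147, 0.        , 0.        , 0.        , 0.        ]), 'pose': array([[ 6.03034190e-01,  5.16719910e-01, -6.07741968e-01,
         1.35558998e+03],
       [ 7.97453969e-01, -3.70986306e-01,  4.75853263e-01,
        -6.49627032e+02],
       [ 2.04189078e-02, -7.71602032e-01, -6.35777770e-01,
         9.25408062e+02]
[... 464 characters left out ...]
.38581152e-03, -8.11114427e-02, -9.96699288e-01,
         1.16331937e+03],
       [ 0.00000000e+00,  0.00000000e+00,  0.00000000e+00,
         1.00000000e+00]])}
wrist {'fx': 297.26590241173426, 'fy': 297.26590241173426, 'cx': 279.86060900466947, 'cy': 213.22059526820556, 'D': array([0.01389469, 0.        , 0.        , 0.        , 0.        ]), 'hand_eye': array([[-2.63548276e-04, -2.96783826e-01,  9.54944654e-01,
        -1.45083600e+02],
       [-1.10730136e-04, -9.54944672e-01, -2.96783862e-01,
         8.45251537e+01],
       [ 9.99999959e-01, -1.83958026e-04,  2.18811109e-04,
        -3.14644072e-01],
       [ 0.00000000e+00,  0.00000000e+00,  0.00000000e+00,
         1.00000000e+00]])}
```

View pics/scene0.png

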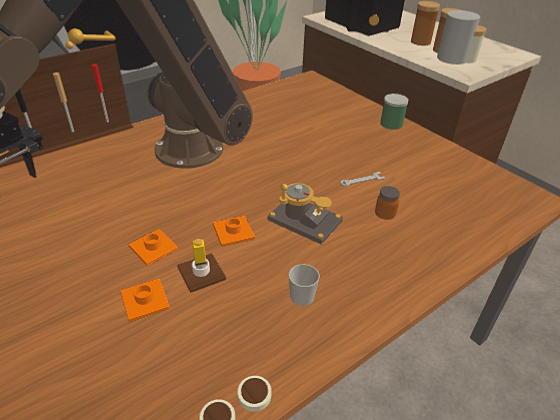

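View pics/top0.png

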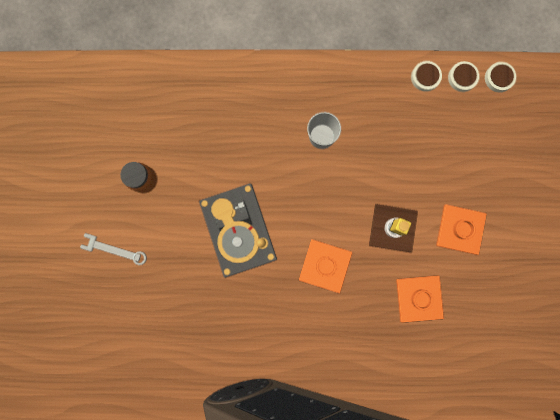

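View pics/wrist0.png

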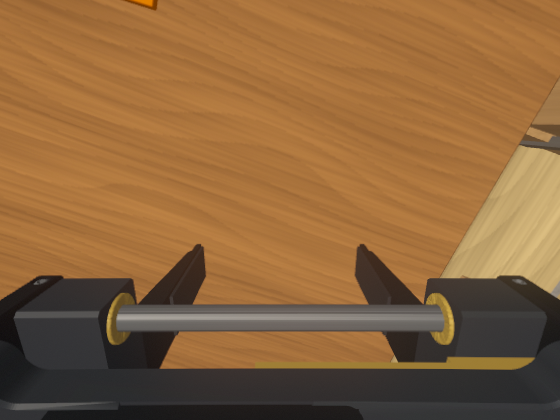

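```bash
python3 - <<'E'
import cv2
a=cv2.imread('pics/top0.png'); 
cv2.imwrite('pics/topz.png',cv2.resize(a[170:290,180:300],None,fx=5,fy=5,interpolation=cv2.INTER_CUBIC))
cv2.imwrite('pics/topc.png',cv2.resize(a[190:270,350:430],None,fx=6,fy=6,interpolation=cv2.INTER_CUBIC))
a=cv2.imread('pics/scene0.png'); 
cv2.imwrite('pics/scz.png',cv2.resize(a[165:255,255:355],None,fx=6,fy=6,interpolation=cv2.INTER_CUBIC))
E
```

```text
(no output)
```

View pics/topz.png

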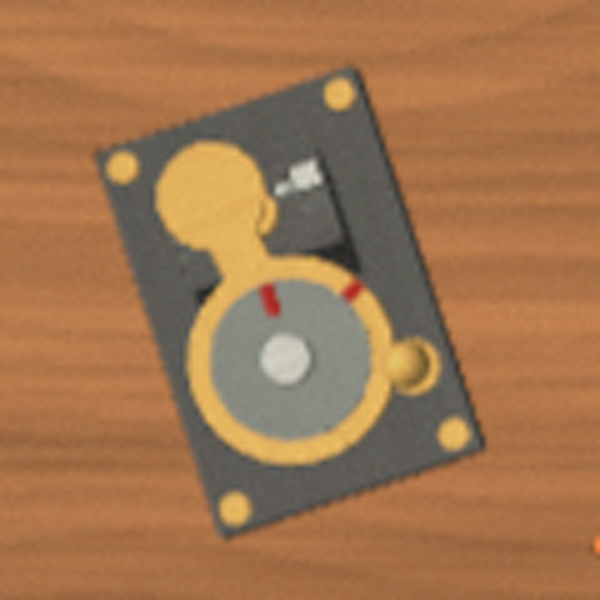

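View pics/topc.png

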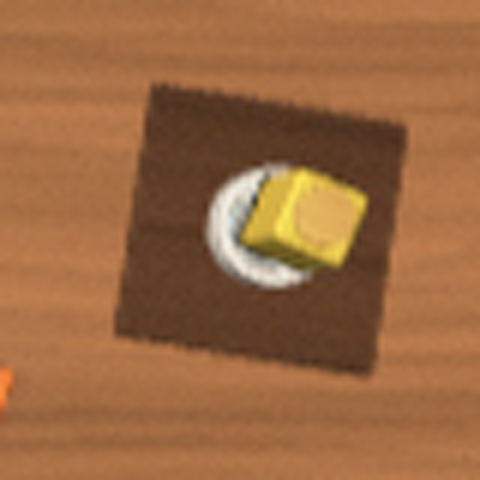

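View pics/scz.png

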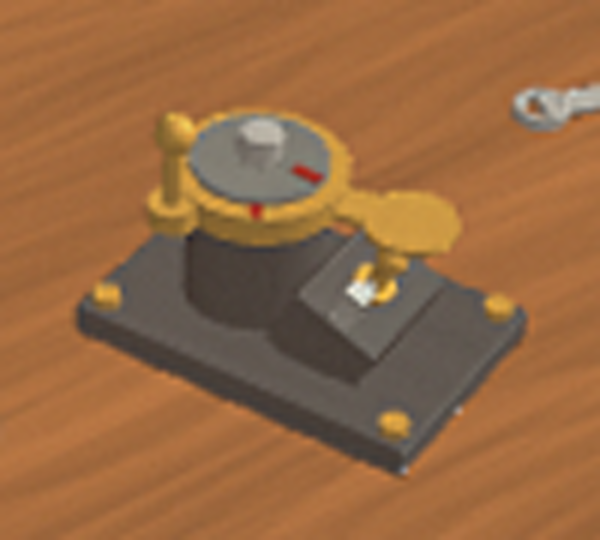

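```bash
python3 - <<'E'
from h import *
z=lambda u,v:(180+u/5-.4,170+v/5-.4)   # zoomed top px -> px
zs=lambda u,v:(255+u/6-.4,165+v/6-.4)
C=[onz('top',z(*p),18)[:2] for p in [(97,152),(355,68),(484,447),(226,538)]]
C=np.array(C);print(C.round(1),C.mean(0).round(1))
print([np.linalg.norm(C[i]-C[(i+1)%4]).round(1) for i in range(4)])
d=(C[2]+C[3]-C[0]-C[1]);yaw=np.arctan2(d[1],d[0]);e=C[1]-C[0]+C[2]-C[3];print('yaw',yaw,np.arctan2(e[1],e[0])) 
b=[(122,167),(339,94),(454,434),(235,509)]
B=np.array([onz('top',z(*p),20)[:2] for p in b]);d=(B[2]+B[3]-B[0]-B[1]);print('bolts',B.mean(0).round(1),np.arctan2(d[1],d[0]))
bs=[(108,293),(395,423),(499,304)]
print('scene bolts',[onz('scene',zs(*p),20).round(1) for p in bs],B.round(1))
print('ball top',onz('top',z(410,362),134).round(1),'scene',onz('scene',zs(175,131),134).round(1))
print('ball tri',tri([ray('top',z(410,362)),ray('scene',zs(175,131))]))
print('stub top',onz('top',z(285,358),116).round(1),onz('scene',zs(262,130),116).round(1))
zc=lambda u,v:(350+u/6-.4,190+v/6-.4)
H=np.array([onz('top',zc(*p),12)[:2] for p in [(150,84),(406,127),(373,375),(116,335)]]);print('holder',H.round(1),H.mean(0).round(1))
e=H[1]-H[0];print(np.arctan2(e[1],e[0]))
print('cap',onz('top',zc(321,216),118).round(1),'cupcentre',onz('top',zc(270,228),38))
E
```

```text
[[628.9 177. ]
 [668.7  57.3]
 [493.3  -4. ]
 [451.  114.3]] [560.5  86.2]
[np.float64(126.2), np.float64(185.9), np.float64(125.6), np.float64(188.7)]
yaw -2.8043548029980134 -1.2387603153994993
bolts [560.4  87.3] -2.8069280253125504
scene bolts [array([497.1,  12.5,  20. ]), array([654.7,  65.8,  20. ]), array([618.7, 167. ,  20. ])] [[621.8 164.9]
 [656.3  64.4]
 [499.2   9.8]
 [464.4 110.1]]
ball top [530.5  23.9 134. ] scene [528.1  26.5 134. ]
ball tri (array([530.62134855,  24.03376977, 136.58712895]), [np.float64(0.3258068226144864), np.float64(0.32580682261450655)])
stub top [532.2  77.7 116. ] [533.1  76.7 116. ]
holder [[ 622.8 -232.3]
 [ 606.4 -332. ]
 [ 510.2 -317.7]
 [ 525.3 -218.2]] [ 566.2 -275. ]
-1.7333624795865783
cap [ 566.5 -273.9  118. ] cupcentre [ 565.76853899 -272.85295907   38.        ]
```

```bash
cat >> h.py <<'E'
YAW=-2.807
def Rdown(az,ax=None):
    "tool x = approach (default down), tool z (jaw) azimuth az"
    x=np.array([0,0,-1.]) if ax is None else np.array(ax)/np.linalg.norm(ax)
    zz=np.array([np.cos(az),np.sin(az),0]); zz-=x*(x@zz); zz/=np.linalg.norm(zz)
    return np.column_stack([x,np.cross(zz,x),zz])
def now(st=None):
    st=st or env.state(); return np.array(st['eef_pos']),Rn.from_euler('xyz',st['tcp_rot']).as_matrix()
def rows(p1,R1,n,p0=None,R0=None,):
    "n equal rows from the present to the target"
    if p0 is None: p0,R0=now()
    rv=Rn.from_matrix(R0.T@R1).as_rotvec(); out=[]
    for i in range(n):
        Ra=R0@Rn.from_rotvec(rv*i/n).as_matrix()
        out.append(list((Ra.T@(p1-p0)/n).round(1))+list((rv/n).round(3)))
    print('total',np.linalg.norm(p1-p0).round(1),'rot',rv.round(3)); print([[float(a) for a in r] for r in out])
def rep():
    s=env.state(); p,R=now(s); print('t',round(s['t'],2),'p',p.round(1),'x',R[:,0].round(3),'z',R[:,2].round(3),'F',np.round(s['ft_force'],1),'op',round(s['opening']*95.1,1),'j',np.round(s['joints'],2))
E
python3 - <<'E'
from h import *
rep()
p,R=now(); print('az',np.arctan2(R[1,2],R[0,2]))
for az in (-0.05,np.pi-.05): rows(np.array([530,25,240.]),Rdown(az),12)
E
```

```text
t 0.15 p [ 214.8 -586.8  239.2] x [-0.     0.001 -1.   ] z [ 0.344 -0.939 -0.001] F [-0.2  0.   0.9] op 94.9 j [-1.33  0.49  1.56 -0.    1.09 -0.11]
az -1.2199703341929458
total 688.2 rot [-1.17e+00 -1.00e-03 -1.00e-03]
[[-0.0, 42.2, -38.8, -0.097, -0.0, -0.0], [-0.0, 45.8, -34.6, -0.097, -0.0, -0.0], [-0.0, 48.9, -29.9, -0.097, -0.0, -0.0], [-0.0, 51.6, -25.0, -0.097, -0.0, -0.0], [-0.0, 53.8, -19.9, -0.097, -0.0, -0.0], [-0.0, 55.5, -14.6, -0.097, -0.0, -0.0], [-0.1, 56.6, -9.1, -0.097, -0.0, -0.0], [-0.1, 57.2, -3.5, -0.097, -0.0, -0.0], [-0.1, 57.3, 2.1, -0.097, -0.0, -0.0], [-0.1, 56.8, 7.6, -0.097, -0.0, -0.0], [-0.1, 55.8, 13.1, -0.097, -0.0, -0.0], [-0.1, 54.3, 18.5, -0.097, -0.0, -0.0]]
total 688.2 rot [ 1.972e+00 -1.000e-03  1.000e-03]
[[-0.0, 42.2, -38.8, 0.164, -0.0, 0.0], [-0.0, 35.3, -45.2, 0.164, -0.0, 0.0], [-0.0, 27.4, -50.4, 0.164, -0.0, 0.0], [-0.0, 18.8, -54.2, 0.164, -0.0, 0.0], [-0.0, 9.7, -56.5, 0.164, -0.0, 0.0], [-0.0, 0.3, -57.4, 0.164, -0.0, 0.0], [-0.0, -9.1, -56.6, 0.164, -0.0, 0.0], [-0.0, -18.2, -54.4, 0.164, -0.0, 0.0], [-0.0, -26.9, -50.7, 0.164, -0.0, 0.0], [-0.1, -34.8, -45.6, 0.164, -0.0, 0.0], [-0.1, -41.8, -39.3, 0.164, -0.0, 0.0], [-0.1, -47.7, -31.9, 0.164, -0.0, 0.0]]
```

Emit:
{"method": "step_arm", "body": {"rows": [[0,42,-39,-0.097,0,0],[0,46,-35,-0.097,0,0],[0,49,-30,-0.097,0,0],[0,52,-25,-0.097,0,0],[0,54,-20,-0.097,0,0],[0,55,-15,-0.097,0,0],[0,57,-9,-0.097,0,0],[0,57,-3,-0.097,0,0]]}}

```text
t: 1.15
eef_pos: [425.9, -167.0, 238.1]
tcp_rot: [2.011, 1.569, 1.585]
ft_force: [0.1, -1.0, -0.6]
opening: 1.001
```

```bash
python3 - <<'E'
from h import *
rep()
rows(np.array([530,25,240.]),Rdown(-0.05),6)
E
```

```text
t 1.15 p [ 425.9 -167.   238.1] x [-0.     0.002 -1.   ] z [ 0.911 -0.413 -0.001] F [ 0.1 -1.  -0.6] op 95.2 j [-0.52  0.26  1.95  0.    0.93 -0.09]
total 218.4 rot [-0.376 -0.    -0.002]
[[-0.3, 36.3, 2.6, -0.063, -0.0, -0.0], [-0.3, 36.1, 4.8, -0.063, -0.0, -0.0], [-0.3, 35.7, 7.1, -0.063, -0.0, -0.0], [-0.3, 35.2, 9.3, -0.063, -0.0, -0.0], [-0.3, 34.5, 11.5, -0.063, -0.0, -0.0], [-0.3, 33.7, 13.6, -0.063, -0.0, -0.0]]
```

Emit:
{"method": "step_arm", "body": {"rows": [[0,37,3,-0.063,0,0],[0,37,5,-0.063,0,0],[0,36,7,-0.063,0,0],[0,36,9,-0.063,0,0],[0,35,12,-0.063,0,0],[0,34,14,-0.063,0,0],[0,0,0,0,0,0]], "grip": 60}}

```text
t: 2.02
eef_pos: [533.7, 39.5, 237.8]
tcp_rot: [2.009, 1.569, 1.981]
ft_force: [-0.2, 0.2, 0.3]
opening: 0.632
```

```bash
python3 - <<'E'
from h import *
rep()
pic('wrist','w1')
print(proj('wrist',[[529.5,25,134],[532.1,76.9,116],[532.1,76.9,96]]))
E
```

```text
t 2.02 p [533.7  39.5 237.8] x [-0.001  0.002 -1.   ] z [ 1.    -0.029 -0.001] F [-0.2  0.2  0.3] op 60.1 j [-0.05  0.37  1.78  0.    1.   -0.02]
[[276.35428782 235.74439283]
 [277.53783238 174.79791454]
 [277.71304367 171.23996958]]
```

View pics/w1.png

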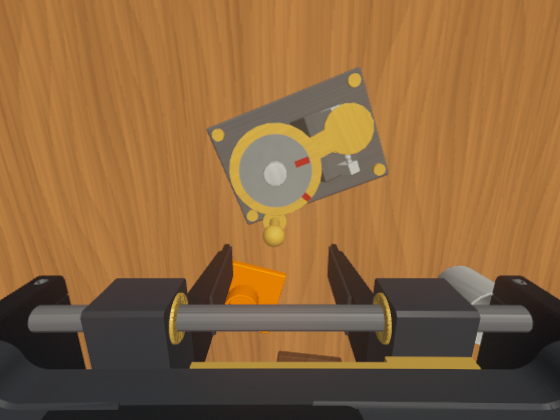

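```bash
python3 - <<'E'
from h import *
rep()
rows(np.array([528.5,25.2,190.]),Rdown(-0.05),2)
rows(np.array([528.5,25.2,140.]),Rdown(-0.05),4)
E
```

```text
t 2.08 p [533.1  38.6 237.8] x [-0.001  0.002 -1.   ] z [ 1.    -0.03  -0.001] F [-0.   0.4  0. ] op 59.6 j [-0.05  0.37  1.78  0.    1.   -0.02]
total 49.9 rot [ 0.02  -0.001 -0.002]
[[23.9, -6.8, -2.1, 0.01, -0.001, -0.001], [23.9, -6.8, -2.0, 0.01, -0.001, -0.001]]
total 98.8 rot [ 0.02  -0.001 -0.002]
[[24.4, -3.4, -1.0, 0.005, -0.0, -0.0], [24.4, -3.4, -1.0, 0.005, -0.0, -0.0], [24.4, -3.4, -1.0, 0.005, -0.0, -0.0], [24.4, -3.4, -1.0, 0.005, -0.0, -0.0]]
```

Emit:
{"method": "step_arm", "body": {"rows": [[10,-7,-2,0.01,0,0],[10,-6,-2,0.01,0,0],[10,0,0,0,0,0],[15,0,0,0,0,0],[15,0,0,0,0,0],[0,0,0,0,0,0]]}}

```text
t: 2.82
eef_pos: [526.3, 21.3, 173.2]
tcp_rot: [2.782, 1.567, 2.724]
ft_force: [-0.4, 0.6, -0.8]
opening: 0.635
```

```bash
python3 - <<'E'
from h import *
rep()
rows(np.array([528.5,25.2,140.]),Rdown(-0.05),3)
E
```

```text
t 2.83 p [526.3  21.3 173.2] x [-0.004  0.002 -1.   ] z [ 0.998 -0.058 -0.004] F [-0.4  0.6 -0.8] op 60.4 j [-0.09  0.44  1.87  0.    0.84 -0.03]
total 33.5 rot [-0.008 -0.004 -0.001]
[[11.1, 1.3, 0.7, -0.003, -0.001, -0.0], [11.1, 1.3, 0.7, -0.003, -0.001, -0.0], [11.1, 1.3, 0.7, -0.003, -0.001, -0.0]]
```

Emit:
{"method": "step_arm", "body": {"rows": [[11,1.3,0.7,0,0,0],[11,1.3,0.7,0,0,0],[9,0.5,0.3,0,0,0],[0,0,0,0,0,0]]}}

```text
t: 3.32
eef_pos: [528.4, 24.3, 140.5]
tcp_rot: [2.709, 1.567, 2.651]
ft_force: [-0.6, -0.0, 0.2]
opening: 0.632
```

```bash
python3 - <<'E'
from h import *
rep()
pic('wrist','w2');rep()
print(proj('wrist',[[528.5,25,134],[532.1,76.9,116]]))
E
```

```text
t 3.33 p [528.4  24.3 140.5] x [-0.003  0.002 -1.   ] z [ 0.998 -0.059 -0.003] F [-0.6 -0.   0.2] op 60.1 j [-0.08  0.49  1.9   0.    0.76 -0.02]
t 3.38 p [528.6  24.3 140.9] x [-0.002  0.002 -1.   ] z [ 0.998 -0.059 -0.002] F [ 0.  -0.2  0.8] op 60.1 j [-0.08  0.49  1.9   0.    0.76 -0.02]
[[279.60246336 274.63110125]
 [280.59900192 178.77910155]]
```

View pics/w2.png

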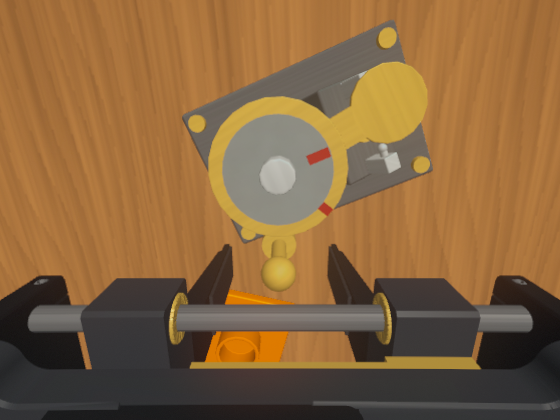

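Emit:
{"method": "step_arm", "body": {"rows": [[0,0.8,0,0,0,0],[0,0,0,0,0,0],[0,0,0,0,0,0],[0,0,0,0,0,0]], "grip": 10}}

```text
t: 3.88
eef_pos: [529.0, 25.2, 141.8]
tcp_rot: [2.094, 1.569, 2.035]
ft_force: [-0.0, 1.1, 0.2]
opening: 0.268
```

```bash
python3 - <<'E'
from h import *
rep()
E
```

```text
t 3.88 p [529.   25.2 141.8] x [-0.001  0.001 -1.   ] z [ 0.998 -0.059 -0.001] F [-0.   1.1  0.2] op 25.5 j [-0.08  0.48  1.9   0.    0.76 -0.02]
```

Emit:
{"method": "step_arm", "body": {"rows": [[0.5,0,0,0,0,0],[0.3,0,0,0,0,0],[0,0.3,5.2,-0.1,0,0],[0,0.3,5.2,-0.1,0,0],[0,0.3,5.2,-0.1,0,0],[0,0.3,5.2,-0.1,0,0]], "grip": 10}}

```text
t: 4.62
eef_pos: [549.2, 28.7, 141.6]
tcp_rot: [1.814, 1.568, 2.165]
ft_force: [-0.2, 2.5, 1.0]
opening: 0.193
```

```bash
python3 - <<'E'
from h import *
rep()
p,R=now(); print('q',np.arctan2(p[1]-77.4,p[0]-531.6)+2.807-1.047,np.hypot(p[1]-77.4,p[0]-531.6),'az',np.arctan2(R[1,2],R[0,2]))
E
```

```text
t 4.62 p [549.2  28.7 141.6] x [-0.002  0.002 -1.   ] z [ 0.939  0.345 -0.001] F [-0.2  2.5  1. ] op 18.4 j [-0.07  0.51  1.85  0.    0.79 -0.42]
q 0.5365368511385546 51.76472109244234 az 0.35183842004097887
```

Emit:
{"method": "step_arm", "body": {"rows": [[0.2,0.3,5.2,-0.1,0,0],[0,0.3,5.2,-0.1,0,0],[0,0.3,5.2,-0.1,0,0],[0,0.3,5.2,-0.1,0,0],[0,0.3,5.2,-0.1,0,0]]}}

```text
t: 5.25
eef_pos: [570.8, 44.5, 141.5]
tcp_rot: [1.174, 1.567, 2.041]
ft_force: [-0.4, 1.9, 2.0]
opening: 0.194
```

```bash
python3 - <<'E'
from h import *
rep()
p,R=now(); print('q',np.arctan2(p[1]-77.4,p[0]-531.6)+2.807-1.047,np.hypot(p[1]-77.4,p[0]-531.6),'az',np.arctan2(R[1,2],R[0,2]))
E
```

```text
t 5.25 p [570.8  44.5 141.5] x [-0.002  0.004 -1.   ] z [0.647 0.762 0.002] F [-0.4  1.9  2. ] op 18.4 j [-0.04  0.54  1.79  0.    0.82 -0.91]
q 1.0616907125655517 51.227711032212184 az 0.8668838214339739
```

Near the stop; go on gently until the force rises.

Emit:
{"method": "step_arm", "body": {"rows": [[0.2,0.2,3.6,-0.07,0,0],[0,0.1,2.6,-0.05,0,0],[0,0.1,2,-0.03,0,0],[0,0,1.5,0,0,0]]}}

```text
t: 5.75
eef_pos: [574.5, 50.2, 141.5]
tcp_rot: [2.195, 1.563, -3.064]
ft_force: [-5.4, -10.8, 5.0]
opening: 0.191
```

```bash
python3 - <<'E'
from h import *
rep()
p,R=now(); print('q',np.arctan2(p[1]-77.4,p[0]-531.6)+2.807-1.047,np.hypot(p[1]-77.4,p[0]-531.6),'az',np.arctan2(R[1,2],R[0,2]))
pic('wrist','w3')
E
```

```text
t 5.75 p [574.5  50.2 141.5] x [-0.007 -0.001 -1.   ] z [ 0.52   0.854 -0.004] F [ -5.4 -10.8   5. ] op 18.2 j [-0.03  0.54  1.78 -0.    0.83 -1.05]
q 1.1949258266690734 50.73903396206795 az 1.0242452172664602
```

View pics/w3.png

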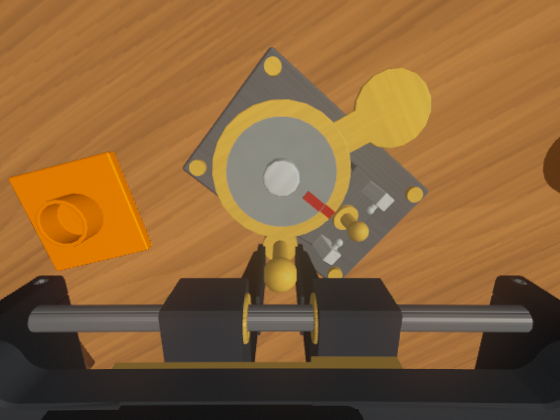

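Emit:
{"method": "step_arm", "body": {"rows": [[0,0,-0.7,0,0,0],[0,0,0,0,0,0],[0,0,0,0,0,0],[-5,0,0,0,0,0],[-20,0,0,0,0,0],[-30,0,0,0,0,0],[-10,0,0,0,0,0],[0,0,0,0,0,0]], "grip": 60}}

```text
t: 6.8
eef_pos: [574.6, 50.0, 208.3]
tcp_rot: [2.146, 1.563, -3.113]
ft_force: [-0.7, 0.9, -0.7]
opening: 0.631
```

```bash
python3 - <<'E'
from h import *
rep()
s=env.state();pic('wrist','w4');print(np.array(s['eef_pos']),s['tcp_rot']);rep()
pic('top','t4');pic('scene','s4')
import cv2
a=cv2.imread('pics/t4.png'); 
cv2.imwrite('pics/t4z.png',cv2.resize(a[170:290,180:300],None,fx=5,fy=5,interpolation=cv2.INTER_CUBIC))
a=cv2.imread('pics/s4.png'); 
cv2.imwrite('pics/s4z.png',cv2.resize(a[165:255,255:355],None,fx=6,fy=6,interpolation=cv2.INTER_CUBIC))
E
```

```text
t 6.8 p [574.6  50.  208.3] x [-0.008 -0.    -1.   ] z [ 0.52   0.854 -0.004] F [-0.7  0.9 -0.7] op 60.0 j [-0.03  0.46  1.71 -0.    0.98 -1.05]
[574.6241546   50.01395415 208.28504484] [ 2.14606219  1.56323807 -3.11308968]
t 6.85 p [574.5  50.  207.8] x [-0.008 -0.    -1.   ] z [ 0.52   0.854 -0.004] F [ 0.6 -0.1 -0.2] op 59.9 j [-0.03  0.46  1.71 -0.    0.98 -1.05]
```

View pics/w4.png

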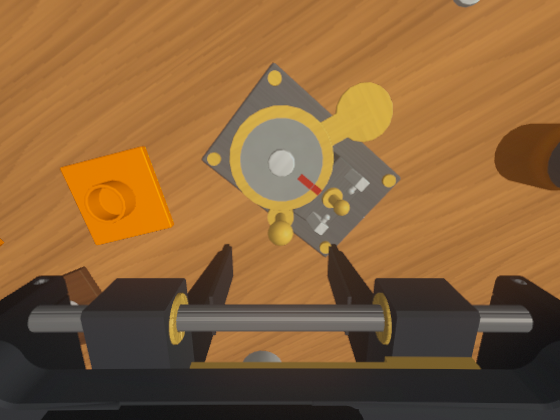

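View pics/s4z.png

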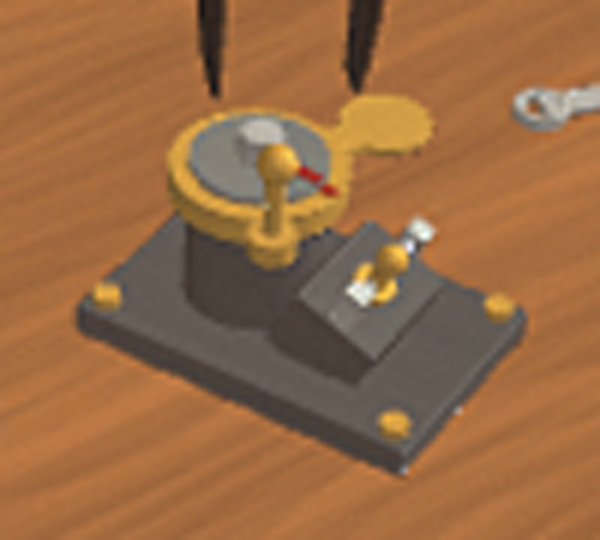

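View pics/t4z.png

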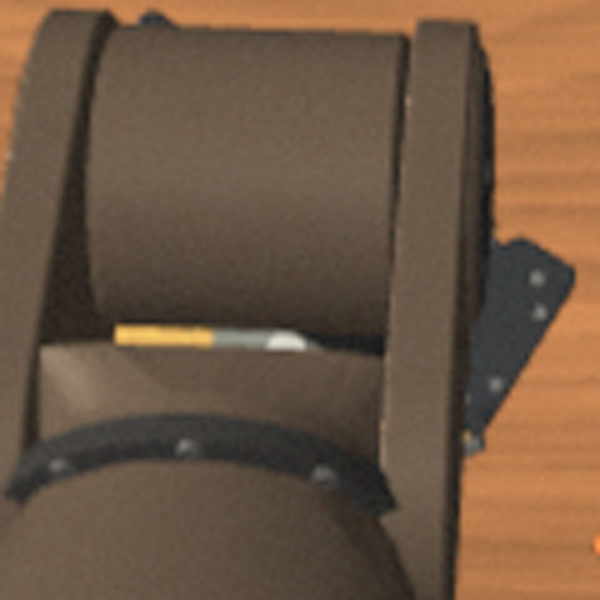

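```bash
python3 - <<'E'
from h import *
for f,b in [('w3',(325,190,385,260)),('w4',(310,170,370,230))]:
    a=cv2.imread('pics/%s.png'%f)[b[1]:b[3],b[0]:b[2]]; cv2.imwrite('pics/%sz.png'%f,cv2.resize(a,None,fx=8,fy=8,interpolation=cv2.INTER_CUBIC))
E
```

```text
(no output)
```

View pics/w3z.png

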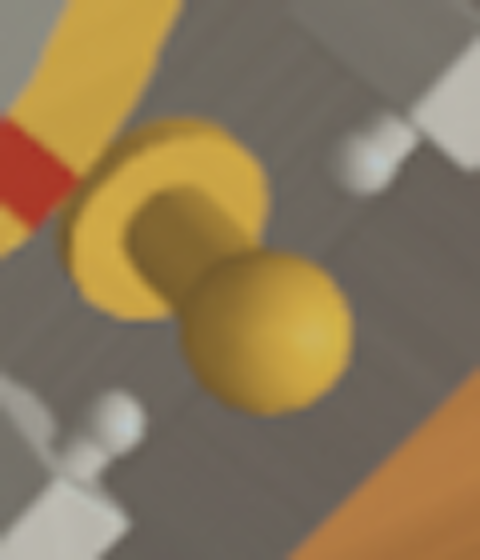

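View pics/w4z.png

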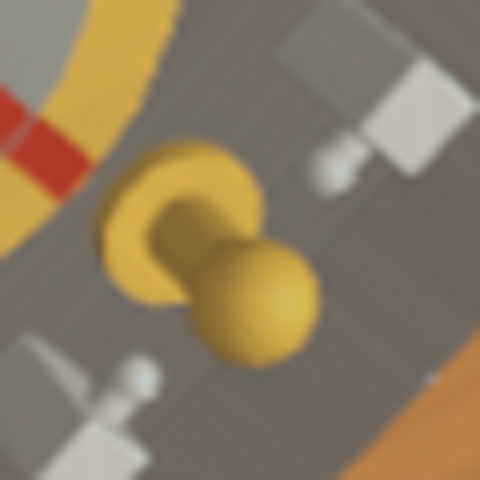

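```bash
python3 - <<'E'
from h import *
s4={'eef_pos':[574.62,50.01,208.29],'tcp_rot':[2.14606,1.56324,-3.11309]}
s3=dict(eef_pos=[574.5,50.2,141.5],tcp_rot=[2.195,1.563,-3.064])
g=lambda p:(p[0]-.4,p[1]-.4)
w3=ray('wrist',g((358.0,230.9)),s3);w4=ray('wrist',g((341.5,207.5)),s4);sc=ray('scene',(255+391/6-.4,165+258/6-.4))
for n,a in [('all',[w3,w4,sc]),('w',[w3,w4]),('w4s',[w4,sc]),('w3s',[w3,sc])]: x,e=tri(a);print(n,x.round(1),np.round(e,1))
for n,(o,d) in dict(w3=w3,w4=w4,sc=sc).items(): print(n,'at 70.6',(o+d*(70.6-o[2])/d[2]).round(1))
# catch balls
for n,s,a,b in [('w3',s3,(370.6,209.6),(339.4,242.4)),('w4',s4,(351.3,191.1),(326.9,217.2))]:
    zc=78-15*np.cos(.4); A=onz('wrist',g(a),zc,s);B=onz('wrist',g(b),zc,s); d=B-A; print(n,A.round(1),B.round(1),((A+B)/2).round(1),np.linalg.norm(d),np.arctan2(d[1],d[0]))
# unit via wrist bolts in w4
b=[(275,78),(390,181),(326,247),(214,159)]
B=np.array([onz('wrist',p,20,s4)[:2] for p in b]);print(B.round(1),B.mean(0)); 
d=B[0]+B[3]-B[1]-B[2];print('yaw',np.arctan2(d[1],d[0]))
# stub
print('stub',onz('wrist',(282,163),116,s4))
E
```

```text
all [603.  103.5  69.6] [0.1 0.1 0.1]
w [603.6 103.6  68.2] [0. 0.]
w4s [603.  103.4  69.7] [0.1 0.1]
w3s [602.9 103.5  69.6] [0.1 0.1]
w3 at 70.6 [602.5 103.5  70.6]
w4 at 70.6 [602.8 103.4  70.6]
sc at 70.6 [603.8 102.5  70.6]
w3 [594.7 120.2  64.2] [606.5  86.5  64.2] [600.6 103.3  64.2] 35.676171689832785 -1.2345415319583586
w4 [595.1 119.9  64.2] [606.4  86.1  64.2] [600.7 103.   64.2] 35.64088061958679 -1.2472209251878847
[[463.  111.6]
 [622.  166.7]
 [655.5  65.8]
 [498.   10.4]] [559.61438412  88.61878575]
yaw -2.8055349471321884
stub [530.26111972  78.92278344 116.        ]
```

```bash
python3 - <<'E'
from h import *
rows(np.array([566,-274,215.]),Rdown(-0.284),9)
print(onz('top',(324,130),80),onz('top',(134,175),85))
E
```

```text
total 324.2 rot [ 1.308 -0.01  -0.004]
[[-0.9, -17.9, -31.2, 0.145, -0.001, -0.0], [-0.9, -22.3, -28.3, 0.145, -0.001, -0.0], [-0.9, -26.1, -24.8, 0.145, -0.001, -0.0], [-0.9, -29.4, -20.7, 0.145, -0.001, -0.0], [-0.9, -32.1, -16.3, 0.145, -0.001, -0.0], [-0.9, -34.2, -11.4, 0.145, -0.001, -0.0], [-0.9, -35.4, -6.4, 0.145, -0.001, -0.0], [-0.9, -36.0, -1.2, 0.145, -0.001, -0.0], [-0.9, -35.8, 4.1, 0.145, -0.001, -0.0]]
[ 780.4074105  -109.63170243   80.        ] [677.20678457 309.96713299  85.        ]
```

Emit:
{"method": "step_arm", "body": {"rows": [[-2,-18,-31,0.145,0,0],[-1,-22,-28,0.145,0,0],[-1,-26,-25,0.145,0,0],[-1,-29,-21,0.145,0,0],[-1,-32,-16,0.145,0,0],[-1,-34,-11,0.145,0,0],[-1,-35,-6,0.145,0,0],[-1,-36,-1,0.145,0,0]]}}

```text
t: 7.95
eef_pos: [561.6, -242.2, 208.0]
tcp_rot: [3.132, 1.549, 2.963]
ft_force: [-0.1, -0.2, -0.8]
opening: 0.633
```

```bash
python3 - <<'E'
from h import *
rep()
rows(np.array([566,-274,215.]),Rdown(-0.284),1)
E
```

```text
t 7.95 p [ 561.6 -242.2  208. ] x [-0.021  0.004 -1.   ] z [ 0.986 -0.168 -0.021] F [-0.1 -0.2 -0.8] op 60.2 j [-0.51  0.51  1.62 -0.01  1.03 -0.34]
total 32.9 rot [ 0.115 -0.021  0.001]
[[-7.2, -30.6, 9.5, 0.115, -0.021, 0.001]]
```

Emit:
{"method": "step_arm", "body": {"rows": [[0,-18,6,0.08,-0.02,0],[0,0,0,0,0,0],[0,0,0,0,0,0]]}}

```text
t: 8.32
eef_pos: [563.4, -262.9, 204.9]
tcp_rot: [3.062, 1.565, 2.809]
ft_force: [0.1, 0.2, 0.6]
opening: 0.627
```

```bash
python3 - <<'E'
from h import *
rep(); s=env.state(); print(s['qvel'].round(3))
pic('wrist','w5');rep()
E
```

```text
t 8.32 p [ 563.4 -262.9  204.9] x [-0.005  0.002 -1.   ] z [ 0.968 -0.251 -0.006] F [0.1 0.2 0.6] op 59.6 j [-0.54  0.52  1.6  -0.    1.02 -0.29]
[-0.002  0.004  0.001 -0.    -0.001 -0.001]
t 8.38 p [ 563.4 -262.7  204.9] x [-0.005  0.002 -1.   ] z [ 0.968 -0.251 -0.005] F [0.7 0.1 0.1] op 59.8 j [-0.54  0.52  1.6  -0.    1.02 -0.29]
```

View pics/w5.png

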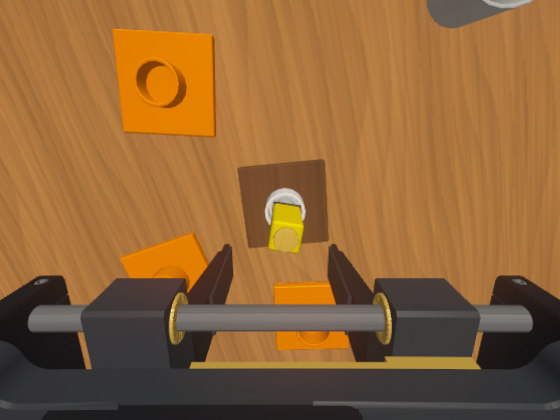

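```bash
python3 - <<'E'
from h import *
a=cv2.imread('pics/w5.png')[190:260,250:320]; cv2.imwrite('pics/w5z.png',cv2.resize(a,None,fx=8,fy=8,interpolation=cv2.INTER_CUBIC))
E
```

```text
(no output)
```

View pics/w5z.png

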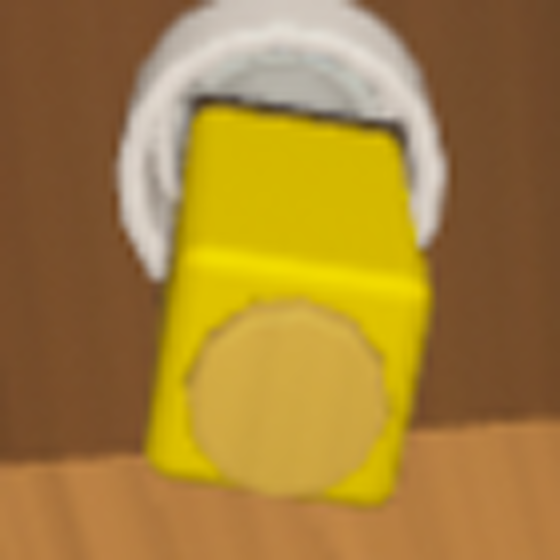

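```bash
python3 - <<'E'
from h import *
q=lambda p:(250+p[0]/8-.45,190+p[1]/8-.45)
C=np.array([onz('wrist',q(p),112)[:2] for p in [(172,257),(432,291),(392,505),(148,472)]])
print(C.round(1),C.mean(0).round(1),[np.linalg.norm(C[i]-C[(i+1)%4]).round(1) for i in range(4)])
for i,j in [(0,1),(3,2),(0,3),(1,2)]:
    d=C[j]-C[i];print(np.arctan2(d[1],d[0])+(np.pi/2 if i!=j and (i,j) in[(0,3),(1,2)] else 0))
print('cap',onz('wrist',q((287,397)),118).round(1))
L=np.array([onz('wrist',q(p),46)[:2] for p in [(192,105),(402,134)]]); print('low edge',L.round(1),'top edge mid',C[:2].mean(0).round(1),'low mid',L.mean(0).round(1))
E
```

```text
[[ 556.5 -257.7]
 [ 582.3 -268.2]
 [ 572.4 -291.3]
 [ 547.6 -280.9]] [ 564.7 -274.5] [np.float64(27.8), np.float64(25.1), np.float64(26.9), np.float64(24.9)]
-0.3892296962900493
-0.39743251912495414
-0.3674373740819601
-0.40492170969945374
cap [ 564.9 -273.7  118. ]
low edge [[ 556.6 -259. ]
 [ 582.6 -269.9]] top edge mid [ 569.4 -262.9] low mid [ 569.6 -264.4]
```

```bash
python3 - <<'E'
from h import *
rep()
rows(np.array([564.7,-275,150.]),Rdown(-0.39),3)
rows(np.array([564.7,-275,92.]),Rdown(-0.39),6)
E
```

```text
t 8.38 p [ 563.4 -262.7  204.9] x [-0.005  0.002 -1.   ] z [ 0.968 -0.251 -0.005] F [0.7 0.1 0.1] op 59.8 j [-0.54  0.52  1.6  -0.    1.02 -0.29]
total 56.3 rot [ 0.137 -0.005 -0.   ]
[[18.3, -3.9, 1.5, 0.046, -0.002, -0.0], [18.3, -3.8, 1.7, 0.046, -0.002, -0.0], [18.3, -3.7, 1.8, 0.046, -0.002, -0.0]]
total 113.6 rot [ 0.137 -0.005 -0.   ]
[[18.8, -1.9, 0.8, 0.023, -0.001, -0.0], [18.8, -1.9, 0.9, 0.023, -0.001, -0.0], [18.8, -1.9, 0.9, 0.023, -0.001, -0.0], [18.8, -1.9, 0.9, 0.023, -0.001, -0.0], [18.8, -1.9, 0.9, 0.023, -0.001, -0.0], [18.8, -1.8, 1.0, 0.023, -0.001, -0.0]]
```

Emit:
{"method": "step_arm", "body": {"rows": [[10,-4,1.5,0.046,0,0],[10,-4,1.7,0.046,0,0],[10,-3.5,1.8,0.046,0,0],[15,0,0,0,0,0],[10,0,0,0,0,0],[0,0,0,0,0,0]]}}

```text
t: 9.12
eef_pos: [565.2, -270.2, 147.6]
tcp_rot: [-3.135, 1.564, 2.766]
ft_force: [0.3, -0.1, 0.4]
opening: 0.631
```

```bash
python3 - <<'E'
from h import *
rep()
rows(np.array([564.7,-275,92.]),Rdown(-0.39),4)
pic('wrist','w6')
E
```

```text
t 9.12 p [ 565.2 -270.2  147.6] x [-0.007  0.003 -1.   ] z [ 0.928 -0.373 -0.007] F [ 0.3 -0.1  0.4] op 60.0 j [-0.55  0.59  1.64 -0.    0.91 -0.17]
total 55.8 rot [ 0.008 -0.007  0.   ]
[[13.9, -1.2, 0.4, 0.002, -0.002, 0.0], [13.9, -1.2, 0.4, 0.002, -0.002, 0.0], [13.9, -1.2, 0.4, 0.002, -0.002, 0.0], [13.9, -1.2, 0.4, 0.002, -0.002, 0.0]]
```

View pics/w6.png

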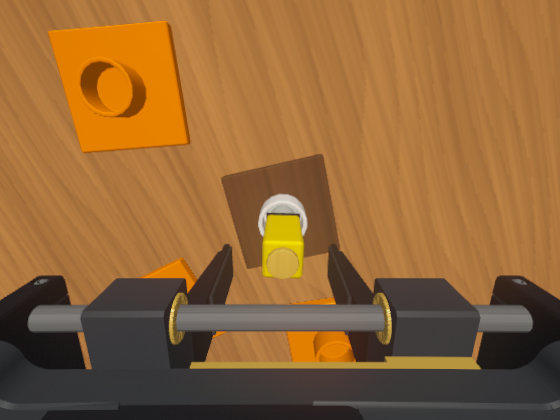

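Emit:
{"method": "step_arm", "body": {"rows": [[12,-1.5,0.4,0.002,-0.002,0],[12,-1.5,0.4,0.002,-0.002,0],[12,-1.2,0.4,0,0,0],[12,-0.5,0,0,0,0],[6,0,0,0,0,0],[0,0,0,0,0,0]]}}

```text
t: 9.93
eef_pos: [564.5, -275.5, 90.3]
tcp_rot: [-3.055, 1.569, 2.842]
ft_force: [0.8, -0.4, 0.2]
opening: 0.631
```

```bash
python3 - <<'E'
from h import *
rep()
s=env.state()
pic('wrist','w7')
rows(np.array([564.7,-275,92.]),Rdown(-0.39),1)
a=cv2.imread('pics/w7.png')[200:320,220:340]; cv2.imwrite('pics/w7z.png',cv2.resize(a,None,fx=5,fy=5,interpolation=cv2.INTER_CUBIC))
E
```

```text
t 9.93 p [ 564.5 -275.5   90.3] x [-0.002  0.001 -1.   ] z [ 0.926 -0.377 -0.002] F [ 0.8 -0.4  0.2] op 60.0 j [-0.56  0.67  1.68 -0.    0.79 -0.17]
total 1.5 rot [ 0.004 -0.002  0.   ]
[[-1.4, 0.6, -0.1, 0.004, -0.002, 0.0]]
```

View pics/w7z.png

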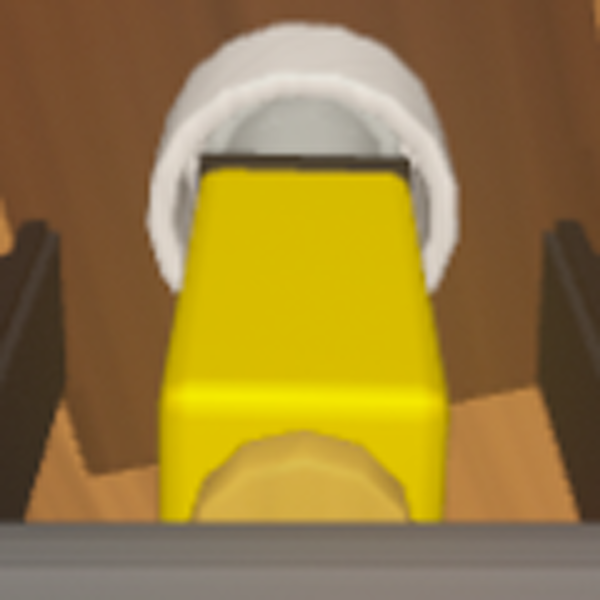

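```bash
cat > yoff.py <<'E'
E
python3 - <<'E'
from h import *
p,R=now()
for u,v,z in [(305,385,112),(305,398,112),(305,408,111),(305,168,46),(305,175,46)]:
    X=onz('wrist',(220+u/5-.4,200+v/5-.4),z); print(z,v,(R.T@(X-p)).round(2))
E
```

```text
112 385 [-21.39  15.27   0.28]
112 398 [-21.39  13.91   0.28]
111 408 [-20.39  12.27   0.28]
46 168 [44.61 11.42  0.46]
46 175 [44.61 10.39  0.46]
```

Emit:
{"method": "step_arm", "body": {"rows": [[-1,0,0,0.004,-0.002,0],[0,0,0,0,0,0],[0,0,0,0,0,0],[0,0,0,0,0,0],[0,0,0,0,0,0],[0,0,0,0,0,0]], "grip": 20}}

```text
t: 10.72
eef_pos: [565.0, -275.7, 92.9]
tcp_rot: [-0.246, 1.568, -0.637]
ft_force: [0.4, -0.0, -0.2]
opening: 0.296
```

```bash
python3 - <<'E'
from h import *
rep()
E
```

```text
t 10.72 p [ 565.  -275.7   92.9] x [ 0.002 -0.001 -1.   ] z [ 0.925 -0.381  0.002] F [ 0.4 -0.  -0.2] op 28.1 j [-0.56  0.66  1.68 -0.    0.79 -0.17]
```

Emit:
{"method": "step_arm", "body": {"rows": [[-4,0,0,0,0,0],[-15,0,0,0,0,0],[-25,0,0,0,0,0],[-30,0,0,0,0,0],[-30,0,0,0,0,0],[-15,0,0,0,0,0],[0,0,0,0,0,0]]}}

```text
t: 11.6
eef_pos: [564.3, -275.2, 218.8]
tcp_rot: [-0.245, 1.569, -0.635]
ft_force: [0.9, -0.1, -2.6]
opening: 0.296
```

```bash
python3 - <<'E'
from h import *
rep()
print(repr(env.state()['tcp_rot']))
pic('wrist','w8');pic('scene','s8');rep()
a=cv2.imread('pics/w8.png')[180:320,200:360]; cv2.imwrite('pics/w8z.png',cv2.resize(a,None,fx=4,fy=4,interpolation=cv2.INTER_CUBIC))
p,R=now();c=proj('scene',p+R@np.array([50,0,0]))[0].astype(int);print(c)
x0,y0=c[0]-50,c[1]-45
a=cv2.imread('pics/s8.png')[y0:y0+90,x0:x0+100]; cv2.imwrite('pics/s8z.png',cv2.resize(a,None,fx=6,fy=6,interpolation=cv2.INTER_CUBIC));print(x0,y0)
E
```

```text
t 11.6 p [ 564.3 -275.2  218.8] x [ 0.002 -0.001 -1.   ] z [ 0.925 -0.381  0.002] F [ 0.9 -0.1 -2.6] op 28.2 j [-0.56  0.51  1.58 -0.    1.05 -0.17]
array([-0.24462409,  1.56860546, -0.635128  ])
t 11.7 p [ 563.9 -275.   217.2] x [-0.  0. -1.] z [ 0.925 -0.381 -0.   ] F [ 0.1 -0.6 -2.7] op 27.9 j [-0.56  0.52  1.58 -0.    1.05 -0.17]
[195 225]
145 180
```

View pics/w8z.png

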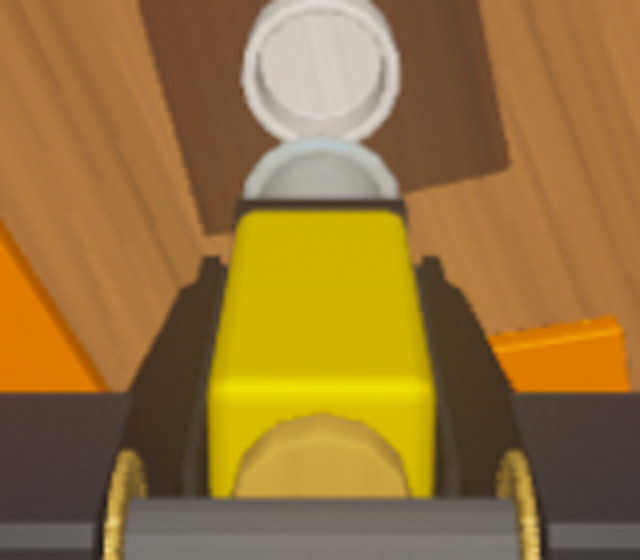

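View pics/s8z.png

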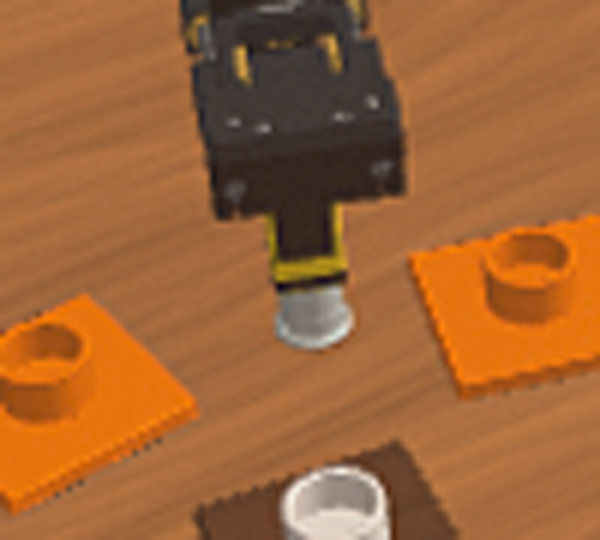

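```bash
python3 - <<'E'
from h import *
s=dict(eef_pos=[564.3,-275.2,218.8],tcp_rot=[-0.24462,1.56861,-0.63513])
p,R=now(s); e=(76.9)
th=np.linspace(0,2*np.pi,181)
def ring(x,r,y0,z0): return np.column_stack([np.full(181,x),y0+r*np.cos(th),z0+r*np.sin(th)])@R.T+p
for y0 in (-2,0,2):
    pts=np.vstack([proj('wrist',ring(e-x,r,y0,0),s) for x,r in [(0,14.5),(.7,15.3),(2.5,16),(4.3,15.3),(5,14.5)]])
    print('wrist y0',y0,'top v zoom',((pts[:,1].min()-180+.4)*4).round(1),'u',((pts[:,0].min()-200+.4)*4).round(1),((pts[:,0].max()-200+.4)*4).round(1))
    for z in (96-14,):pass
    E=[(p+R@np.array([e-30,y0+14,0])),(p+R@np.array([e-96,y0+14,0]))]
    q=proj('wrist',E,s); print('  edges low/top v zoom',((q[:,1]-180+.4)*4).round(1))
s2=env.state();p,R=now(s2)
s9=dict(eef_pos=[563.9,-275.,217.2],tcp_rot=s2['tcp_rot'])
for y0 in (-2,0,2):
  for z0 in (0,):
    pts=np.vstack([proj('scene',ring(e-x,r,y0,z0)) for x,r in [(0,14.5),(.7,15.3),(2.5,16),(4.3,15.3),(5,14.5)]])
    print('scene y0',y0,'u',((pts[:,0].min()-145+.4)*6).round(1),((pts[:,0].max()-145+.4)*6).round(1),'vbot',((pts[:,1].max()-180+.4)*6).round(1))
E
```

```text
wrist y0 -2 top v zoom 146.5 u 240.4 402.1
  edges low/top v zoom [206.4 402.9]
wrist y0 0 top v zoom 136.6 u 240.2 402.3
  edges low/top v zoom [195.5 387.9]
wrist y0 2 top v zoom 126.7 u 240.0 402.5
  edges low/top v zoom [184.6 372.8]
scene y0 -2 u 267.4 345.9 vbot 349.0
scene y0 0 u 272.3 350.8 vbot 348.2
scene y0 2 u 277.1 355.6 vbot 347.5
```

```bash
cat >> h.py <<'E'
YAW=-2.806
A=np.array([-np.sin(.4)*np.cos(YAW),-np.sin(.4)*np.sin(YAW),np.cos(.4)])
TIP=np.array([606.1,104.2,77.6]); BX=62.9
RT=Rdown(0.335,-A)
def tgt(c): return TIP+A*(BX+14+c)   # c: gap open end - tip
E
python3 - <<'E'
from h import *
print(tgt(60),RT.round(3)); rows(tgt(60),RT,10)
E
```

```text
[656.43741209 121.75697094 203.69325008] [[-0.368 -0.329  0.87 ]
 [-0.128  0.944  0.303]
 [-0.921 -0.    -0.389]]
total 407.6 rot [-0.716  0.382 -0.145]
[[1.4, 40.2, -6.5, -0.072, 0.038, -0.015], [1.0, 40.6, -3.6, -0.072, 0.038, -0.015], [0.4, 40.8, -0.7, -0.072, 0.038, -0.015], [-0.2, 40.7, 2.3, -0.072, 0.038, -0.015], [-0.9, 40.4, 5.1, -0.072, 0.038, -0.015], [-1.7, 39.9, 8.0, -0.072, 0.038, -0.015], [-2.7, 39.2, 10.7, -0.072, 0.038, -0.015], [-3.7, 38.3, 13.4, -0.072, 0.038, -0.015], [-4.8, 37.2, 15.9, -0.072, 0.038, -0.015], [-6.0, 35.9, 18.3, -0.072, 0.038, -0.015]]
```

Emit:
{"method": "step_arm", "body": {"rows": [[0,40,-7,-0.072,0.038,-0.015],[0,41,-4,-0.072,0.038,-0.015],[0,41,-1,-0.072,0.038,-0.015],[0,41,2,-0.072,0.038,-0.015],[-1,40,5,-0.072,0.038,-0.015],[-2,40,8,-0.072,0.038,-0.015],[-3,39,11,-0.072,0.038,-0.015],[-4,38,13,-0.072,0.038,-0.015]]}}

```text
t: 12.7
eef_pos: [633.3, 50.1, 197.8]
tcp_rot: [-3.086, 1.225, -2.882]
ft_force: [1.1, 0.2, -2.6]
opening: 0.293
```

```bash
python3 - <<'E'
from h import *
rep(); rows(tgt(60),RT,2);rows(tgt(60),RT,3)
E
```

```text
t 12.7 p [633.3  50.1 197.8] x [-0.328 -0.087 -0.941] z [ 0.922  0.188 -0.339] F [ 1.1  0.2 -2.6] op 27.9 j [ 0.01  0.68  1.36 -0.09  1.44 -0.17]
total 75.5 rot [-0.125  0.053 -0.029]
[[-9.7, 32.6, 16.4, -0.063, 0.027, -0.015], [-10.6, 31.4, 18.1, -0.063, 0.027, -0.015]]
total 75.5 rot [-0.125  0.053 -0.029]
[[-6.4, 21.7, 10.9, -0.042, 0.018, -0.01], [-6.9, 21.2, 11.7, -0.042, 0.018, -0.01], [-7.3, 20.6, 12.5, -0.042, 0.018, -0.01]]
```

Emit:
{"method": "step_arm", "body": {"rows": [[-9,22,12,-0.05,0.02,-0.01],[-8,18,11,-0.04,0.018,-0.01],[-5,8,5,-0.02,0.01,-0.005],[0,0,0,0,0,0],[0,0,0,0,0,0]]}}

```text
t: 13.32
eef_pos: [654.1, 109.1, 200.8]
tcp_rot: [3.14, 1.166, -2.817]
ft_force: [-0.2, -1.4, -2.9]
opening: 0.294
```

```bash
python3 - <<'E'
from h import *
rep(); rows(tgt(60),RT,1);rows(tgt(25),RT,4)
pic('wrist','w9')
E
```

```text
t 13.32 p [654.1 109.1 200.8] x [-0.374 -0.126 -0.919] z [ 0.87   0.295 -0.394] F [-0.2 -1.4 -2.9] op 27.9 j [ 0.1   0.74  1.24 -0.09  1.56 -0.21]
total 13.2 rot [-0.008 -0.005 -0.004]
[[-5.1, 11.3, 4.7, -0.008, -0.005, -0.004]]
total 32.2 rot [-0.008 -0.005 -0.004]
[[7.5, 2.8, 1.2, -0.002, -0.001, -0.001], [7.5, 2.8, 1.2, -0.002, -0.001, -0.001], [7.5, 2.8, 1.2, -0.002, -0.001, -0.001], [7.5, 2.8, 1.2, -0.002, -0.001, -0.001]]
```

View pics/w9.png

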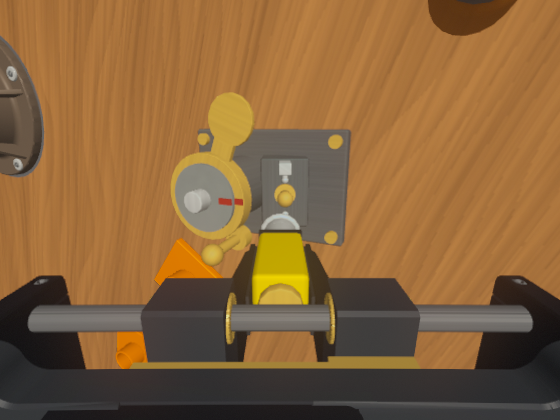

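Emit:
{"method": "step_arm", "body": {"rows": [[3,5,2,-0.004,-0.002,-0.002],[4,4,2,-0.003,-0.002,-0.001],[6,2,0.7,0,0,0],[6,0,0,0,0,0],[0,0,0,0,0,0],[0,0,0,0,0,0]]}}

```text
t: 14.12
eef_pos: [646.8, 117.5, 180.4]
tcp_rot: [3.14, 1.17, -2.811]
ft_force: [-0.4, -0.4, -3.0]
opening: 0.291
```

```bash
python3 - <<'E'
from h import *
rep(); rows(tgt(25),RT,1)
print(env.state()['tcp_rot'])
pic('wrist','w10');pic('scene','s10');rep();print(env.state()['tcp_rot'])
a=cv2.imread('pics/w10.png')[140:300,200:360]; cv2.imwrite('pics/w10z.png',cv2.resize(a,None,fx=4,fy=4,interpolation=cv2.INTER_CUBIC)[:600])
a=cv2.imread('pics/s10.png')[165:255,255:355]; cv2.imwrite('pics/s10z.png',cv2.resize(a,None,fx=6,fy=6,interpolation=cv2.INTER_CUBIC))
E
```

```text
t 14.12 p [646.8 117.5 180.4] x [-0.369 -0.127 -0.921] z [ 0.87  0.3  -0.39] F [-0.4 -0.4 -3. ] op 27.7 j [ 0.11  0.75  1.28 -0.09  1.51 -0.2 ]
total 9.5 rot [-0.002 -0.001 -0.002]
[[9.5, 0.9, 0.6, -0.002, -0.001, -0.002]]
[ 3.14021858  1.1702447  -2.81074969]
t 14.22 p [646.8 117.5 180.4] x [-0.369 -0.127 -0.921] z [ 0.87  0.3  -0.39] F [ 0.3  0.7 -2. ] op 28.3 j [ 0.11  0.75  1.28 -0.09  1.51 -0.2 ]
[ 3.140139    1.17016167 -2.81081974]
```

View pics/w10z.png

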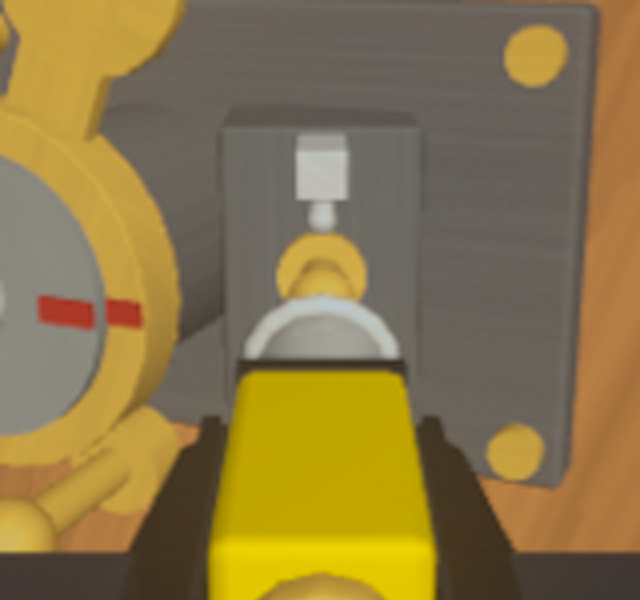

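View pics/s10z.png

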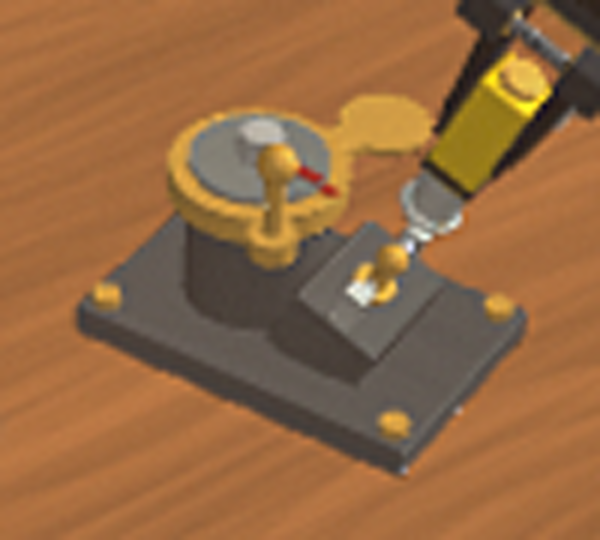

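```bash
python3 - <<'E'
from h import *
p,R=now(); e=76.9
th=np.linspace(0,2*np.pi,181)
def ring(x,r,y0=0,z0=0): return np.column_stack([np.full(181,x),y0+r*np.cos(th),z0+r*np.sin(th)])@R.T+p
Z=lambda q:((q-np.array([255,165])+.4)*6).round(1)
print('nipple ball pred',Z(proj('scene',TIP-8*A)),'meas 391,258')
pts=Z(np.vstack([proj('scene',ring(e-x,r)) for x,r in [(0,14.5),(.7,15.3),(2.5,16),(4.3,15.3),(5,14.5)]]))
print('rim u',pts[:,0].min(),pts[:,0].max(),'v',pts[:,1].min(),pts[:,1].max())
print('cap top centre',Z(proj('scene',p+R@np.array([e-102,0,0]))))
print('grip low corners',[Z(proj('scene',p+R@np.array([e-30,y,z])))[0] for y,z in[(-14,-14),(-14,14),(14,14)]])
for d in np.eye(3): print('d/mm',Z(proj('scene',TIP+R@d))-Z(proj('scene',TIP)))
for y0 in (-2,0,2):
  q=np.vstack([proj('wrist',ring(e-x,r,y0)) for x,r in [(0,14.5),(.7,15.3),(2.5,16)]])
  print('wrist rim top v zoom',y0,((q[:,1].min()-140+.4)*4).round(1))
E
```

```text
nipple ball pred [[391.  257.4]] meas 391,258
rim u 397.3 459.7 v 174.3 231.3
cap top centre [[523.2  71.7]]
grip low corners [array([415.6, 163.7]), array([462.5, 202.3]), array([491.2, 172.1])]
d/mm [[-0.9  1.2]]
d/mm [[ 1.  -1.1]]
d/mm [[1.6 1.3]]
wrist rim top v zoom -2 306.1
wrist rim top v zoom 0 296.3
wrist rim top v zoom 2 286.4
```

```bash
python3 - <<'E'
from h import *
uy=np.array([-np.sin(YAW),np.cos(YAW),0])
Z=lambda q:((q-np.array([200,140])+.4)*4).round(1)
for s in(1,-1): print('catch',Z(proj('wrist',TIP-15*A+s*17.8*uy)))
print('block',Z(proj('wrist',[TIP-8*A-s*23*uy for s in (1,-1)])))
a=cv2.imread('pics/w10.png')[180:225,260:302]; cv2.imwrite('pics/w10y.png',cv2.resize(a,None,fx=14,fy=13,interpolation=cv2.INTER_CUBIC))
a=cv2.imread('pics/s10.png')[165:215,310:360]; cv2.imwrite('pics/s10y.png',cv2.resize(a,None,fx=12,fy=12,interpolation=cv2.INTER_CUBIC))
E
```

```text
catch [[323.6 362.6]]
catch [[323.2 220.2]]
block [[323.2 205.2]
 [323.7 393.2]]
```

View pics/w10y.png

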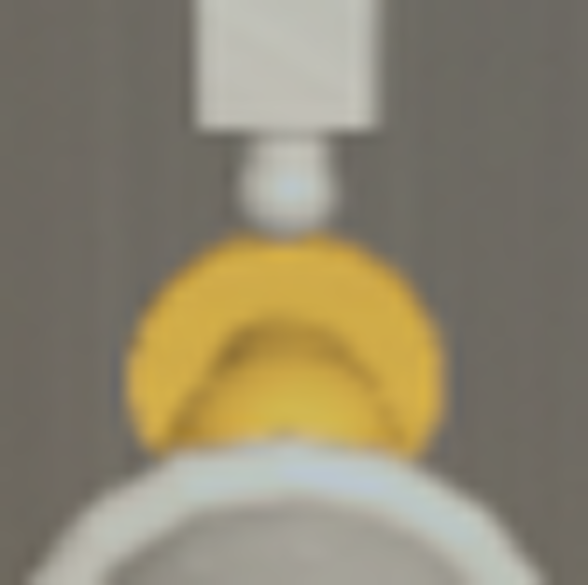

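View pics/s10y.png

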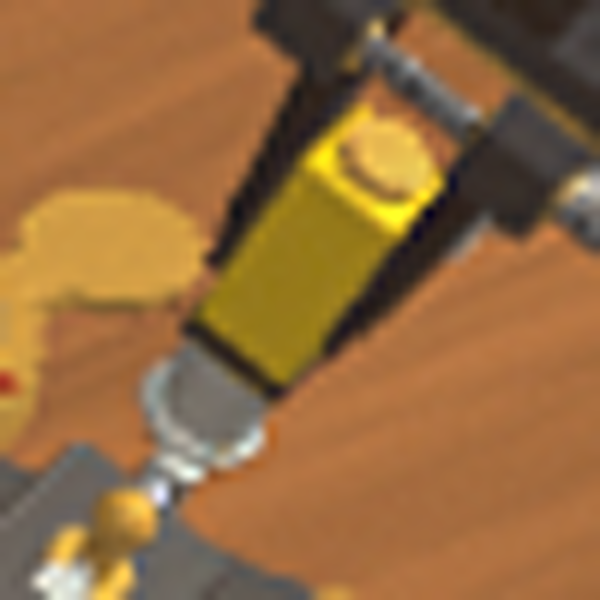

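Emit:
{"method": "step_arm", "body": {"rows": [[4,0.6,0.2,-0.001,0,-0.001],[5,0.6,0.1,-0.001,-0.001,-0.001],[6,0,0,0,0,0],[6,0,0,0,0,0],[4,0,0,0,0,0],[0,0,0,0,0,0],[0,0,0,0,0,0]]}}

```text
t: 15.1
eef_pos: [636.8, 115.3, 155.6]
tcp_rot: [-3.14, 1.171, -2.805]
ft_force: [-0.6, -0.2, -2.6]
opening: 0.294
```

```bash
cat >> h.py <<'E'
def chk():
    s=env.state();p,R=now(s); rep(); d=p-TIP; print('gap c',(d@A-BX-14).round(2),'lat yz',(R.T@(d-A*(d@A)))[1:].round(2),'rot err',Rn.from_matrix(R.T@RT).as_rotvec().round(4),'Ftool',(R.T@s['ft_force']).round(1),'M',np.round(R.T@s['moment'],2))
E
python3 - <<'E'
from h import *
chk()
pic('wrist','w11')
a=cv2.imread('pics/w11.png')[160:300,200:360]; cv2.imwrite('pics/w11z.png',cv2.resize(a,None,fx=4,fy=4,interpolation=cv2.INTER_CUBIC))
E
```

```text
t 15.1 p [636.8 115.3 155.6] x [-0.367 -0.128 -0.921] z [ 0.87   0.302 -0.389] F [-0.6 -0.2 -2.6] op 28.0 j [ 0.11  0.76  1.33 -0.09  1.45 -0.2 ]
gap c 7.62 lat yz [ 0.34 -0.33] rot err [-0.0003  0.0004  0.0002] Ftool [2.7 0.  0.4] M [ 0.01 -0.57 -0.05]
```

View pics/w11z.png

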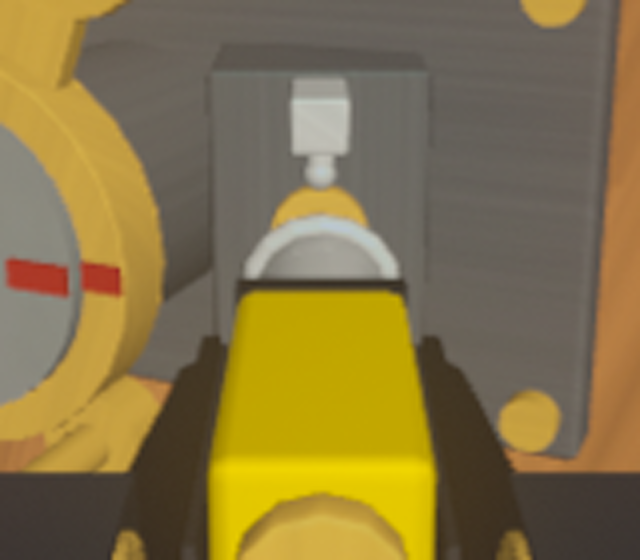

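Emit:
{"method": "step_arm", "body": {"rows": [[3,0.2,0,0,0,0],[4,0.1,0,0,0,0],[4,0,0,0,0,0],[3,0,0,0,0,0],[0,0,0,0,0,0]]}}

```text
t: 15.78
eef_pos: [631.2, 113.7, 141.8]
tcp_rot: [-3.14, 1.171, -2.805]
ft_force: [0.7, -0.0, -2.9]
opening: 0.293
```

```bash
python3 - <<'E'
from h import *
chk()
uy=np.array([-np.sin(YAW),np.cos(YAW),0])
print('catch',(proj('wrist',[TIP-15*A-17.8*uy])-[200,160]+.4)*4)
pic('wrist','w12')
a=cv2.imread('pics/w12.png')[160:300,200:360]; cv2.imwrite('pics/w12z.png',cv2.resize(a,None,fx=4,fy=4,interpolation=cv2.INTER_CUBIC))
E
```

```text
t 15.78 p [631.2 113.7 141.8] x [-0.367 -0.128 -0.921] z [ 0.87   0.302 -0.389] F [ 0.7 -0.  -2.9] op 27.8 j [ 0.11  0.76  1.36 -0.09  1.41 -0.19]
gap c -7.35 lat yz [ 0.68 -0.34] rot err [-0.0003  0.0005  0.0003] Ftool [ 2.4 -0.3  1.7] M [-0.01 -0.56 -0.11]
catch [[321.63129382 195.78346846]]
```

View pics/w12z.png

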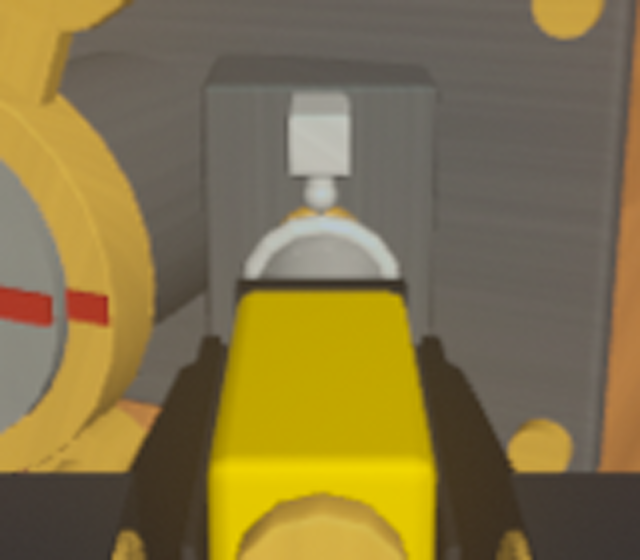

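Emit:
{"method": "step_arm", "body": {"rows": [[3,0.1,0,0,0,0],[3,0,0,0,0,0],[2,0,0,0,0,0],[0,0,0,0,0,0]]}}

```text
t: 16.32
eef_pos: [629.0, 112.6, 135.3]
tcp_rot: [-3.137, 1.174, -2.802]
ft_force: [0.5, -0.5, 1.2]
opening: 0.295
```

```bash
python3 - <<'E'
from h import *
chk()
E
```

```text
t 16.32 p [629.  112.6 135.3] x [-0.364 -0.128 -0.922] z [ 0.871  0.303 -0.386] F [ 0.5 -0.5  1.2] op 28.0 j [ 0.11  0.77  1.37 -0.09  1.39 -0.19]
gap c -14.2 lat yz [0.33 0.  ] rot err [-0.0007  0.0036  0.0014] Ftool [-1.2 -0.6 -0.1] M [ 0.02 -0.3  -0.07]
```

Emit:
{"method": "step_arm", "body": {"rows": [[3,0,0,0,0.003,0.001],[3,0,0,0,0,0],[3,0,0,0,0,0],[3,0,0,0,0,0]]}}

```text
t: 16.82
eef_pos: [625.2, 111.2, 125.3]
tcp_rot: [-3.138, 1.174, -2.804]
ft_force: [1.8, 0.0, 4.8]
opening: 0.293
```

```bash
python3 - <<'E'
from h import *
chk()
E
```

```text
t 16.82 p [625.2 111.2 125.3] x [-0.365 -0.128 -0.922] z [ 0.871  0.302 -0.386] F [1.8 0.  4.8] op 27.8 j [ 0.11  0.77  1.39 -0.09  1.37 -0.19]
gap c -25.04 lat yz [0.3  0.13] rot err [-0.0008  0.0033  0.0008] Ftool [-5.1 -0.6 -0.3] M [ 0.01 -0.23 -0.09]
```

Emit:
{"method": "step_arm", "body": {"rows": [[0.5,0,0,0,0.002,0],[0.5,0,0,0,0,0],[0.5,0,0,0,0,0]]}}

```text
t: 17.2
eef_pos: [624.8, 111.1, 124.2]
tcp_rot: [-3.138, 1.173, -2.804]
ft_force: [1.9, 0.6, 5.4]
opening: 0.292
```

```bash
python3 - <<'E'
from h import *
chk()
pic('wrist','w13');pic('scene','s13');chk()
a=cv2.imread('pics/w13.png')[160:300,200:360]; cv2.imwrite('pics/w13z.png',cv2.resize(a,None,fx=4,fy=4,interpolation=cv2.INTER_CUBIC))
a=cv2.imread('pics/s13.png')[165:255,255:355]; cv2.imwrite('pics/s13z.png',cv2.resize(a,None,fx=6,fy=6,interpolation=cv2.INTER_CUBIC))
E
```

```text
t 17.2 p [624.8 111.1 124.2] x [-0.366 -0.129 -0.922] z [ 0.871  0.302 -0.388] F [1.9 0.6 5.4] op 27.8 j [ 0.11  0.77  1.39 -0.09  1.37 -0.19]
gap c -26.25 lat yz [0.34 0.23] rot err [-0.0008  0.0017  0.0009] Ftool [-5.7 -0.  -0.2] M [ 0.04 -0.27 -0.04]
t 17.3 p [624.8 111.1 124.2] x [-0.366 -0.129 -0.922] z [ 0.871  0.302 -0.388] F [1.7 1.2 5.1] op 27.6 j [ 0.11  0.77  1.39 -0.09  1.37 -0.19]
gap c -26.25 lat yz [0.34 0.24] rot err [-0.0008  0.0018  0.0009] Ftool [-5.5  0.5 -0.2] M [-0.01 -0.3  -0.08]
```

View pics/w13z.png

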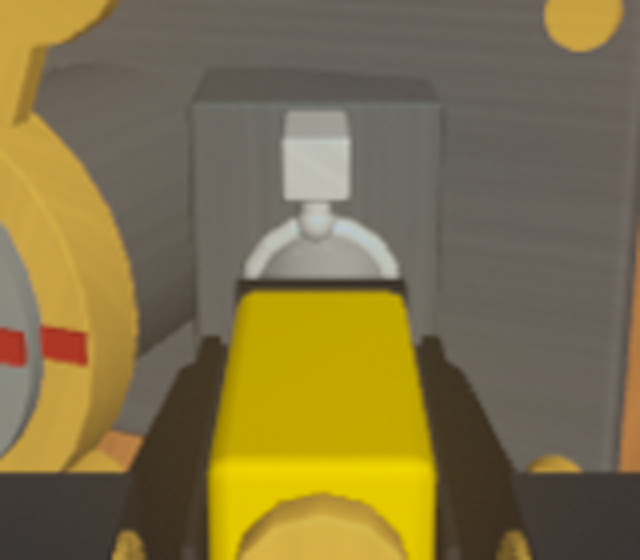

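View pics/s13z.png

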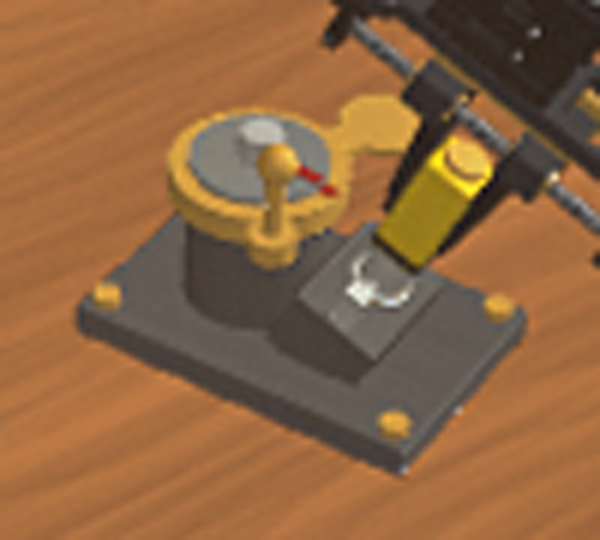

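View pics/s13.png

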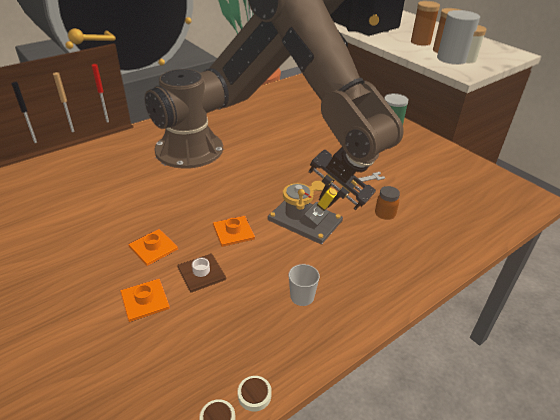

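```bash
python3 - <<'E'
from h import *
chk(); print(env.job_done()); chk()
E
```

```text
t 17.3 p [624.8 111.1 124.2] x [-0.366 -0.129 -0.922] z [ 0.871  0.302 -0.388] F [1.7 1.2 5.1] op 27.6 j [ 0.11  0.77  1.39 -0.09  1.37 -0.19]
gap c -26.25 lat yz [0.34 0.24] rot err [-0.0008  0.0018  0.0009] Ftool [-5.5  0.5 -0.2] M [-0.01 -0.3  -0.08]
the job is handed in; nothing more can be done
None
the job is handed in; nothing more can be done
```

The coupler is snapped onto the nipple, still gripped and pushed, and the job is handed in at about 17.3 s of the 48 s allowed.

- **Collar:** I turned it by its ball to the stop. The measured angle there was about 1.19 rad, with about 12 N at the stop. The red lines still met in the last pictures.
- **Coupler:** I lifted it from the brown holder and pushed it along the nipple's axis, with the tool within about 0.002 rad and 0.5 mm of the line I measured. The first contact came where I expected it.
- **Last checks:** The nipple is pressed in by about 12 mm. I worked this out from the arm's position, not from a direct reading. The push is about 8 N after allowing for the coupler's weight, which fits the nipple's spring. The one catch ball the wrist camera can see sits behind the rim, and the coupler has not slipped in the fingers.
- **Bystanders:** The cup and jar look unmoved in the last scene picture. The wrench is partly hidden by the gripper there, but the arm never went near it.

**Disagreements:**
- Before the push, the scene camera put the coupler's nose about 2 mm away from where the arm's pose put it. That is under one pixel, and the wrist view showed it in line, so I followed the wrist view.
- The text says the nipple leans roughly to the robot's right, but the pictures show it leaning away from the robot, so I followed the pictures.

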